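Shut the open letterbox door and point out its lock

ROBOT

A 6-joint arm with a two-finger parallel gripper is mounted at the origin on the work surface. World frame = base frame: x ahead of the robot, y to its left, z up, the work surface at z = 0. Lengths are in mm, angles in rad, forces in N, time in s.
With the tool pointing down it reaches from about 300 to 775 mm from the base axis. Payload 14.6 kg.
Tool frame: the origin (TCP) lies between the finger pads, 19 mm behind the fingertips; this is the grasp point; z points along the fingers, y is the line along which they close (so a half turn about z gives the same grasp; the last joint's range is limited). The gripper opens to 94 mm and grips with 3 to 60 N. Pads are 16 mm wide; open, the fingers measure 119 mm over their backs; the gripper's body (75 mm by 177 mm) begins 78 mm behind the grasp point.
Start: joints at [-1.219, 0.3, 1.521, -0, 1.321, -0.067], TCP at [223.658, -502.461, 224.246] pointing down, gripper open.
Joint ranges: [-3.03, 3.03], [-0.79, 2.21], [0.23, 2.52], [-1.04, 4.18], [0, 3.07], [-2.55, 2.55]. Speed limits (rad/s): [2.22, 2.22, 2.57, 3.14, 3.14, 3.14].

INTERFACE

Orientations are given as [roll, pitch, yaw] about the fixed x, y, z axes, in that order (R = Rz(yaw) Ry(pitch) Rx(roll)).
In Python, from cell import manip gives the robot as it stands.
- The arm moves only by the tool servo_tool, never from a script. Its argument "rows" is a list of rows, each a list of 7 numbers: the turn, a rotation vector about the world's x, y, z in degrees, then the shift along the world's x, y, z in mm, then the closure, from 0 (fully open) to 1 (shut). In form: [[rx, ry, rz, dx, dy, dz, fingers], ...]. A call has 1 to 20 rows; each row shifts and turns the commanded pose from where the row before left it; what a row does not reach is not made up. A row lasts 1/8 s, in which the tool goes at most 62.5 mm and 10.7 degrees, less where a joint would pass 70% of its speed; a pose out of reach is approached as far as the arm can. A call with a gripper value outside its range is refused whole. The fingers move at their own pace and stop on an object; "grip_force" is the grip in N (left out, the last holds). Time passes only in rows, so rows that do not move let the fingers close. It gives the time, the measured TCP pose, the force, the opening and the grip force at its end, in the units of the state.
- manip.read_state(): the state, without advancing time (a new reading comes with each control period).
- manip.camera(name): name is "side" or "top"; returns the picture (420x560x3 uint8, red, green, blue); there is no depth.
- manip.camera_info(name): a dict with "fx", "fy", "cx", "cy" (pixels), "position" and "rotation" of the camera in the world. Camera axes: x right, y down, z forward; pixel columns grow to the right and rows downward; lengths in mm; the calibration is good to about 2 mm. A picture is of the moment at which its call begins. camera_info takes no time and is no camera call.
- manip.sign_off(): hands the job in; it is judged then, once.
The state is a dict: "clock": time; "joints": joint angles; "qd": joint speeds; "effort": joint torques, N m; "eef_pos": TCP position; "eef_rot": TCP orientation; "wrist_force": force on the tool from outside, world axes, zero at the start; "moment": the same for the moment, N m; "finger_gap": finger opening in mm; "finger_force": force on a finger pad.
Only numpy, scipy, OpenCV 4.12 (cv2) and the standard library are available. Lean on these libraries where they do the work, as an engineer would, in place of code of your own. Each camera call takes 0.05 s, during which the arm holds its last target. There are 200 camera calls.

TASK

One of the six doors of the letterbox front lying on the bench has been left standing open. Push it fully shut with the fingertips on its outer face, without reaching behind it or swinging it further open, then point at that same door's lock so that the fitter sees which one to turn the key in: bring the fingertips close above the lock, about a finger's breadth away and not touching, hold that for at least two seconds, and finish still pointing there. Leave the other doors shut and everything that lies around where it is.

Things in the scene. Friction and masses are not known exactly. Their poses are not given: they have to be found in the camera images.
- module: steel letterbox front lying on its back, doors up: 344 (x) x 646 (y) x 56 mm tall, origin under its centre, fixed, placed anew each time. Own x points up the doors, away from the robot. Six equal doors, 270 (y) x 100 (x) mm, flush with its top: three rows 104 mm apart in x, two columns centred 172 mm left and right of a flat centre post 70 mm wide
- open_door (a joint): hinge angle of the one open door, which may be any of the six: 0 = fully shut and flush (solid stop, no latch); starts at 0.35 to 0.95 rad. Hinged along its far (+x) long edge, so its near edge stands up. Stiff hinge: the door stays where it is left; 1 to 3 N on its outer face near the free edge moves it, up to 5 N half way along
- open_hinge (a point): middle of the open door's hinged edge, on its outer face, 56 mm above the bench when shut; the hinge axis lies 5 mm behind it (own -z). Turns with the door: z is the outward normal of the outer face, y runs along the hinge, -x points to the free edge; the door opens about +y
- open_edge (a point): middle of the open door's free edge, on its outer face, 100 mm from the hinged edge; axes as open_hinge. The door is a 5 mm panel; a letter flap (226 x 35 mm, up to 3 mm proud) lies 11 to 47 mm from the hinged edge, plain sheet from there to the free edge
- open_lock (a point): centre of the front of the open door's lock, a round steel cam lock 23 mm across with a keyway, 5.5 mm proud of the outer face, near the door's lower right corner seen from the robot: 72 mm from the hinged edge, 95 mm right (own -y) of the door's middle; axes as open_hinge. Every door has a like lock in the same place
- open_pan: folded pan on the back of the open door, 90 x 260 x 6 mm, with the lock's barrel and cam; origin on the hinge axis. Not to be touched: the fingers stay on the door's outer side
- door_b (a joint): hinge angle of one of the five shut doors: 0 = shut, as it starts and must stay; same make as the open one
- door_c (a joint): hinge angle of one of the five shut doors: 0 = shut, as it starts and must stay; same make as the open one
- door_d (a joint): hinge angle of one of the five shut doors: 0 = shut, as it starts and must stay; same make as the open one
- door_e (a joint): hinge angle of one of the five shut doors: 0 = shut, as it starts and must stay; same make as the open one
- door_f (a joint): hinge angle of one of the five shut doors: 0 = shut, as it starts and must stay; same make as the open one
- spare_lock: loose cam lock standing face down on the centre post, 23 mm across, 24 mm tall, its cam sticking out 26 mm; origin at the centre of its underside; loose, to be left alone
- key_tag: brass key with a black tag, lying flat on the centre post, 86 x 24 x 4 mm (origin 12 mm towards the tag from its middle); loose, to be left alone
- screw_box: small cardboard box of screws on the centre post, 52 x 36 x 20 mm; origin at the centre of its underside; loose, to be left alone
- screwdriver: screwdriver lying on the bench to the right of the module, 200 mm long, origin under its middle; loose, to be left alone
- letters: banded bundle of envelopes, 110 x 220 x 30 mm, on the bench to the right; origin at the centre of its underside; loose, to be left alone
- carton: cardboard carton, 110 x 90 x 60 mm, on the bench to the right; origin at the centre of its underside; loose, to be left alone
- tape: roll of tape lying flat to the left of the module, 100 mm across, 48 mm tall; origin at the centre of its underside; loose, to be left alone

How it is judged:
By the outcome, as a careful person would: the job done as asked, in the order asked, and still so for the second after the job is handed in, with the robot touching nothing.
It also fails if it takes over 38 s, if anything falls off the work surface, if the arm or the gripper's body presses on something with over 40 N, if the wrist force passes 120 N, or if a joint passes its speed limit or range.

## Working session

There is one attempt and no reset: what is moved stays moved. The work goes in short steps, Python scripts to look and compute and a tool call to move; the robot and the scene stay as the last step left them, time stands still between calls to the robot, and variables do not carry over. Pictures are saved under pics/ and viewed, at most 10 in all, crops included, and the job is handed in when it is done.

Besides the shell and the picture viewer there is one more tool, called after ">>>" by a JSON object that holds its "name" and its "arguments". servo_tool: Moves the arm, as the interface text tells. Its arguments: {"type":"object","properties":{"rows":{"type":"array","items":{"type":"array","items":{"type":"number"}}},"grip_force":{"type":"number"}},"required":["rows"]}

```bash
mkdir -p pics
python3 - <<'E'
from cell import manip
import cv2
for n in("top","side"):
    cv2.imwrite(f"pics/{n}0.png",cv2.resize(manip.camera(n)[:,:,::-1],(800,600),interpolation=cv2.INTER_CUBIC))
    print(manip.camera_info(n))
print(manip.read_state())
E
```

```text
{'fx': 536.0897307632247, 'fy': 536.0897307632247, 'cx': 276.0532186697854, 'cy': 207.87882001334327, 'position': array([ 159.23149619,   16.87555301, 1724.44775488]), 'rotation': array([-2.90279481, -0.00620833, -1.49698633])}
{'fx': 525.1825930637496, 'fy': 525.1825930637496, 'cx': 281.28746607904674, 'cy': 204.51500906162698, 'position': array([ -55.330415  , 1085.75940259, 1046.17154614]), 'rotation': array([-2.25176014, -0.00588443, -2.6180601 ])}
{'clock': 0.1, 'joints': array([-1.21859008e+00,  3.00395938e-01,  1.52152234e+00, -7.44943103e-06,
        1.32072361e+00, -6.65743251e-02]), 'qd': array([-0.00075149, -0.00037194, -0.00095313, -0.00145962,  0.00052137,
       -0.00038425]), 'effort': array([ 1.90742452e-03, -5.32644475e+01, -3.53282869e+01,  7.10036047e-02,
        2.34694546e-02, -7.31724595e-05]), 'eef_pos': array([ 223.58677548, -502.25743952,  223.75240577]), 'eef_rot': array([-3.14054526e+00, -6.26006537e-05,  4.18782383e-01]), 'wrist_force': array([ 0.52640424, -0.28452103, -0.24993453]), 'moment': array([-0.01998585, -0.03084677,  0.02187393]), 'finger_force': 0.0, 'finger_gap': 93.9875097823768}
```

View pics/top0.png

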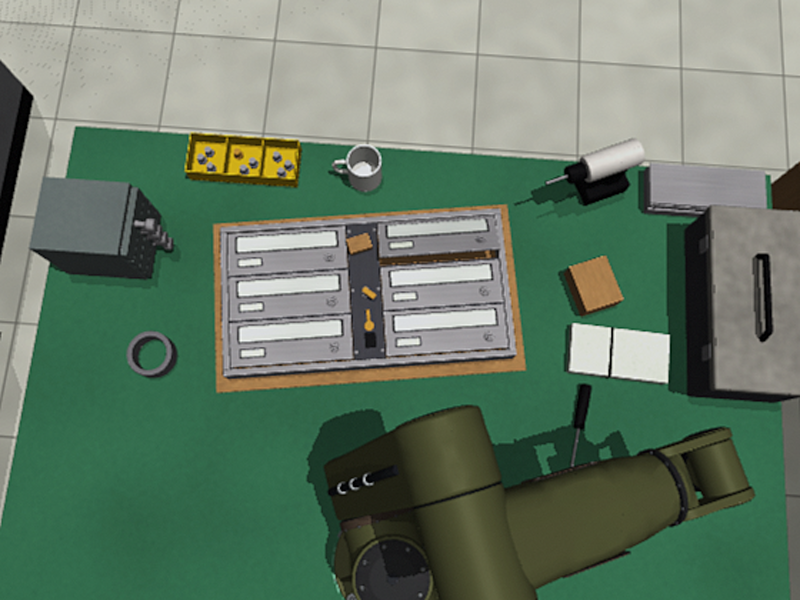

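View pics/side0.png

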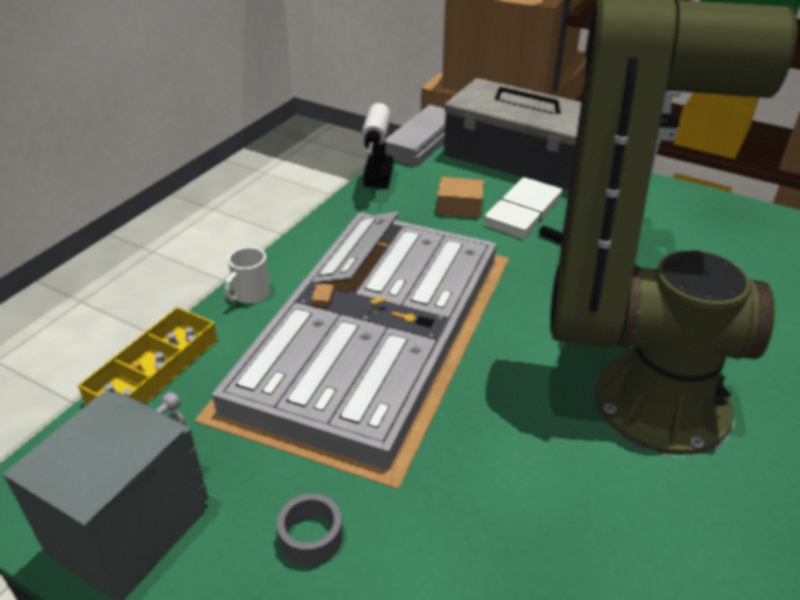

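The open door is the far-right one (right column, top row; its near edge is at about (440,255) in the top view). I'll enlarge it to measure.

Run:
```python
from cell import manip
import cv2
t=manip.camera("top")[:,:,::-1]
cv2.imwrite("pics/c1.png",cv2.resize(t[138:273,145:370],(800,480),interpolation=cv2.INTER_CUBIC))
s=manip.camera("side")[:,:,::-1]
cv2.imwrite("pics/c2.png",cv2.resize(s[140:335,140:360],(676,600),interpolation=cv2.INTER_CUBIC))
```

```text
(no output)
```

View pics/c1.png

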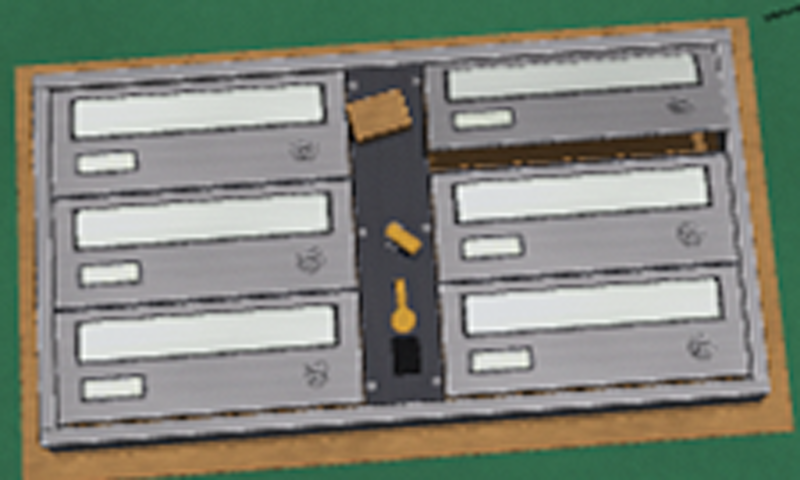

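View pics/c2.png

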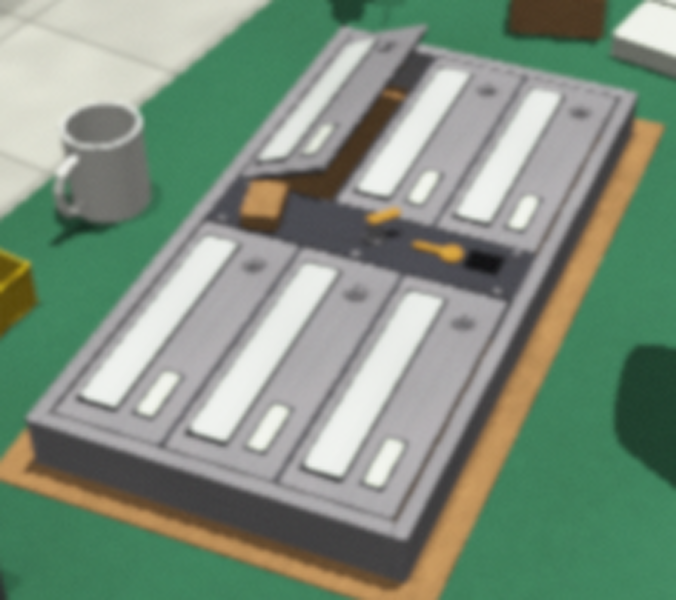

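```bash
cat > h.py <<'E'
from cell import manip
import numpy as np
from scipy.spatial.transform import Rotation as R
from scipy.optimize import least_squares
def proj(n,P):
    c=manip.camera_info(n); q=(np.atleast_2d(P)-c['position'])@R.from_euler('xyz',c['rotation']).as_matrix()
    return np.c_[c['fx']*q[:,0]/q[:,2]+c['cx'],c['fy']*q[:,1]/q[:,2]+c['cy']]
def world(p,m):
    return R.from_euler('z',p[2]).apply(m)+[p[0],p[1],0]
def door(a,d,y,h,row=104,cy=-172):  # d from hinge edge, y offset, h above outer face
    x,z=-d,5+h
    return [row+50+x*np.cos(a)+z*np.sin(a), cy+y, 51-x*np.sin(a)+z*np.cos(a)]
E
cat > fit.py <<'E'
from h import *
L=[(104,172),(0,172),(-104,172),(0,-172),(-104,-172)]
M=np.array([[r-22,c-95,61.5] for r,c in L],float)
T=np.array([(303,151),(309,262),(316,375),(689,235),(700,348)])/3.5556+[145,138]
S=np.array([(254,265),(355,293),(462,322),(486,90),(580,112)])/3.075+[140,140]
oT=np.array([(681,106),(430,152),(731,131)])/3.5556+[145,138]
oS=np.array([(385,46),(323,170),(426,28)])/3.075+[140,140]
def res(p,sep=False):
    D=np.array([door(p[3],72,-95,5.5),door(p[3],100,135,0),door(p[3],100,-135,0)])
    return np.r_[proj('top',world(p,M))-T,proj('side',world(p,M))-S,proj('top',world(p,D))-oT,proj('side',world(p,D))-oS]
f=least_squares(lambda p:res(p).ravel(),[450,0,0,.6])
p=f.x;print(p.round(3));print(res(p).round(1))
np.save('p.npy',p)
a=p[3]
for nm,m in dict(hinge=door(0,0,0,0),lock_shut=door(0,72,-95,5.5),edge=door(a,100,0,0),edgeshut=door(0,100,0,0)).items(): print(nm,world(p,np.array([m])).round(1))
E
python3 fit.py
```

```text
[5.75342e+02 1.05790e+02 1.48000e-01 3.66000e-01]
[[-0.9 -0.6]
 [-0.9 -0.5]
 [-1.1 -0.2]
 [-0.4 -0.5]
 [-0.1 -0.4]
 [ 0.  -1.4]
 [ 0.7 -1.3]
 [ 0.9 -1.1]
 [ 0.5 -1.2]
 [ 0.5 -1.3]
 [-0.8 -0.1]
 [-1.2 -0.1]
 [-1.3 -0.1]
 [ 1.4 -0.5]
 [ 0.2 -0.1]
 [ 0.6 -0.3]]
hinge [[753.  -41.7  56. ]]
lock_shut [[ 695.8 -146.2   61.5]]
edge [[662.4 -55.1  91.4]]
edgeshut [[654.1 -56.4  56. ]]
```

```bash
sed -i 's#/3.5556+\[145,138\]#/3.5556+[144.64,137.64]#; s#/3.075+\[140,140\]#/3.075+[139.66,139.66]#' fit.py; python3 fit.py
python3 - <<'E'
from h import *
p=np.load('p.npy'); print(world(p,np.array([door(0,72,0,0)])))
E
```

```text
[5.76335e+02 1.06382e+02 1.48000e-01 3.74000e-01]
[[-0.7 -0.5]
 [-0.7 -0.5]
 [-0.9 -0.1]
 [-0.2 -0.5]
 [ 0.  -0.4]
 [-0.  -1. ]
 [ 0.7 -0.9]
 [ 0.8 -0.8]
 [ 0.5 -0.9]
 [ 0.5 -1. ]
 [-0.6 -0.2]
 [-1.  -0.2]
 [-1.1 -0.2]
 [ 1.4 -0.3]
 [ 0.   0. ]
 [ 0.5 -0.2]]
hinge [[754.  -41.1  56. ]]
lock_shut [[ 696.7 -145.6   61.5]]
edge [[663.7 -54.5  92.2]]
edgeshut [[655.1 -55.8  56. ]]
[[682.75969692 -51.67451374  56.        ]]
```

>>> {"name": "servo_tool", "arguments": {"rows": [[0,0,0,20,20,10,1],[0,0,0,25,25,5,1],[0,0,-2,30,30,0,1],[0,0,-2,32,30,0,1],[0,0,-2,32,30,0,1],[0,0,-2,32,30,0,1],[0,0,-2,32,30,0,1],[0,0,-2,32,30,0,1],[0,0,-2,32,30,0,1],[0,0,-1.5,32,30,0,1]]}}

```text
clock: 1.45
eef_pos: [523.5, -216.3, 239.1]
eef_rot: [-3.142, 0.0, 0.147]
wrist_force: [0.0, -0.6, -0.0]
finger_gap: 0.7
finger_force: 0.0
```

>>> {"name": "servo_tool", "arguments": {"rows": [[0,0,0,27,28,0,1],[0,0,0,27,28,0,1],[0,0,0,27,28,0,1],[0,0,0,27,28,0,1],[0,0,0,26,26,0,1],[0,0,0,26,26,0,1],[0,0,0,0,0,-25,1],[0,0,0,0,0,-25,1],[0,0,0,0,0,-25,1],[0,0,0,0,0,-20,1],[0,0,0,0,0,-14,1],[0,0,0,0,0,0,1]]}}

```text
clock: 2.95
eef_pos: [682.4, -53.5, 129.4]
eef_rot: [-3.141, 0.001, 0.148]
wrist_force: [0.8, 0.2, 0.5]
finger_gap: 0.4
finger_force: 0.0
```

Run:
```python
from cell import manip
import cv2,numpy as np
t=manip.camera("top")[:,:,::-1];s=manip.camera("side")[:,:,::-1]
print(manip.read_state()['eef_pos'],manip.read_state()['wrist_force'])
a=cv2.resize(t[120:220,230:370],(800,571),interpolation=cv2.INTER_CUBIC)
b=cv2.resize(s[100:250,190:360],(680,600),interpolation=cv2.INTER_CUBIC)
cv2.imwrite("pics/d1.png",np.hstack([cv2.resize(a,(400,286)),cv2.resize(b,(324,286))]))
```

```text
[682.9984774  -53.51767751 131.08342223] [ 0.67710826 -0.71883375  0.40512586]
```

View pics/d1.png

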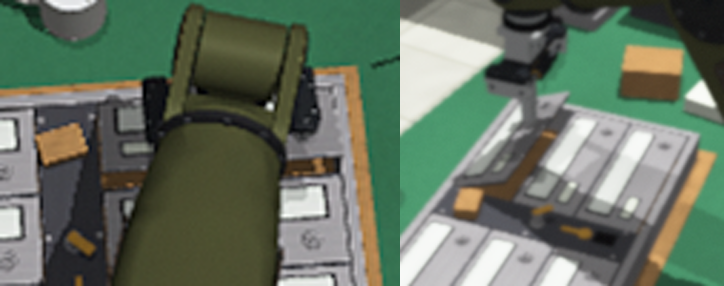

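The fingertips are over the door's outer face, just inside its free edge. I'll push down gently.

>>> {"name": "servo_tool", "arguments": {"rows": [[0,0,0,0,0,-5,1],[0,0,0,0,0,-5,1],[0,0,0,0,0,-5,1],[0,0,0,0,0,-5,1],[0,0,0,0,0,-5,1],[0,0,0,0,0,-4,1],[0,0,0,0,0,0,1]]}}

```text
clock: 3.92
eef_pos: [682.6, -53.5, 100.9]
eef_rot: [-3.141, 0.0, 0.148]
wrist_force: [-0.3, 0.7, 0.3]
finger_gap: 0.4
finger_force: 0.0
```

>>> {"name": "servo_tool", "arguments": {"rows": [[0,0,0,0,0,-4,1],[0,0,0,0,0,-4,1],[0,0,0,0,0,-4,1],[0,0,0,0,0,-4,1],[0,0,0,0,0,-3,1],[0,0,0,0,0,0,1]]}}

```text
clock: 4.68
eef_pos: [682.6, -53.4, 81.8]
eef_rot: [-3.141, 0.0, 0.148]
wrist_force: [-0.2, 0.5, 0.5]
finger_gap: 0.5
finger_force: 0.0
```

Run:
```python
from cell import manip
import cv2
s=manip.camera("side")[:,:,::-1]
print(manip.read_state()['eef_pos'],manip.read_state()['wrist_force'])
cv2.imwrite("pics/e1.png",cv2.resize(s[120:240,200:360],(800,600),interpolation=cv2.INTER_CUBIC))
```

```text
[682.66217403 -53.42566809  82.03904972] [ 0.43919492 -0.07596118 -0.78678737]
```

View pics/e1.png

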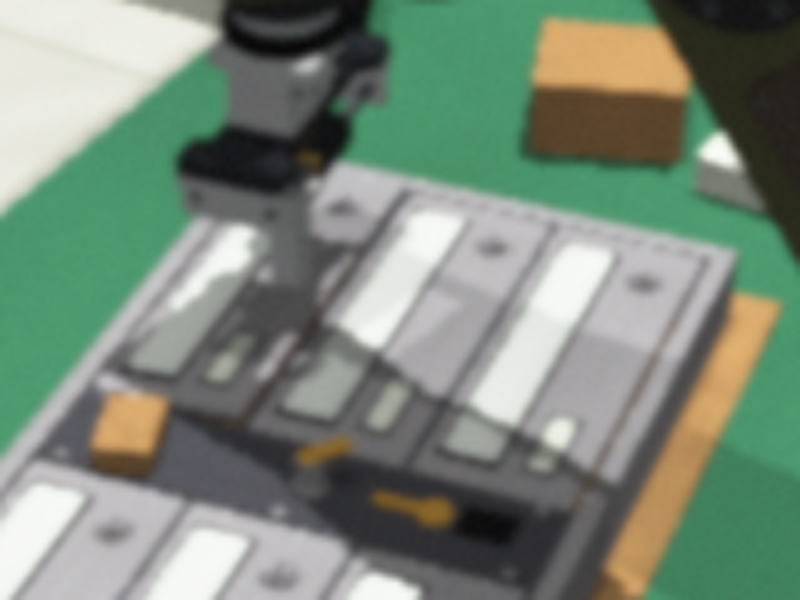

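The door has closed nearly flush: its free edge at (290,330) almost lines up, with the fingertips on the plain sheet. I'll press on to the stop.

>>> {"name": "servo_tool", "arguments": {"rows": [[0,0,0,0,0,-2,1],[0,0,0,0,0,-2,1],[0,0,0,0,0,-1.5,1],[0,0,0,0,0,0,1]]}}

```text
clock: 5.22
eef_pos: [682.6, -53.5, 76.5]
eef_rot: [-3.142, 0.0, 0.148]
wrist_force: [-0.0, 0.4, -0.3]
finger_gap: 0.9
finger_force: 0.0
```

>>> {"name": "servo_tool", "arguments": {"rows": [[0,0,0,0,0,-1,1],[0,0,0,0,0,0,1]]}}

```text
clock: 5.48
eef_pos: [682.7, -53.4, 75.7]
eef_rot: [-3.142, -0.0, 0.148]
wrist_force: [0.0, -0.5, 1.1]
finger_gap: 0.4
finger_force: 0.1
```

>>> {"name": "servo_tool", "arguments": {"rows": [[0,0,0,0,0,-1,1],[0,0,0,0,0,0,1]]}}

```text
clock: 5.72
eef_pos: [682.7, -53.5, 75.1]
eef_rot: [3.142, -0.0, 0.148]
wrist_force: [-2.5, 0.4, 4.8]
finger_gap: 0.3
finger_force: 2.4
```

>>> {"name": "servo_tool", "arguments": {"rows": [[0,0,0,0,0,-0.5,1],[0,0,0,0,0,0,1]]}}

```text
clock: 5.98
eef_pos: [682.8, -53.5, 75.0]
eef_rot: [3.141, -0.0, 0.148]
wrist_force: [-5.1, 0.2, 8.7]
finger_gap: -0.0
finger_force: 4.4
```

>>> {"name": "servo_tool", "arguments": {"rows": [[0,0,0,0,0,-0.7,1],[0,0,0,0,0,0,1],[0,0,0,0,0,0,1]]}}

```text
clock: 6.35
eef_pos: [682.8, -53.4, 75.0]
eef_rot: [3.141, -0.001, 0.148]
wrist_force: [-7.4, 1.1, 13.6]
finger_gap: 0.4
finger_force: 6.9
```

>>> {"name": "servo_tool", "arguments": {"rows": [[0,0,0,0,0,5,1],[0,0,0,0,0,12,1],[0,0,0,0,0,19,1],[0,0,0,3,-20,0,1],[0,0,0,3,-20,0,1],[0,0,0,3,-20,0,1],[0,0,0,3,-20,0,1],[0,0,0,2,-12,0,1],[0,0,0,0,0,0,1],[0,0,0,0,0,0,1]]}}

```text
clock: 7.6
eef_pos: [696.7, -144.9, 109.5]
eef_rot: [-3.141, 0.0, 0.149]
wrist_force: [-0.3, 0.8, 1.2]
finger_gap: 0.7
finger_force: 0.0
```

Run:
```python
from cell import manip
from h import *
import cv2
s=manip.camera("side")[:,:,::-1];t=manip.camera("top")[:,:,::-1]
st=manip.read_state();print(st['eef_pos'],st['wrist_force'])
tip=st['eef_pos']-[0,0,19];p=np.load('p.npy')
print('side tip,lock crop px',[((q+.5-[220,110])*6.667-.5).round(0) for q in proj('side',[tip,world(p,door(0,72,-95,5.5))])])
a=cv2.resize(s[110:200,220:340],(800,600),interpolation=cv2.INTER_CUBIC)
cv2.imwrite("pics/f1.png",a)
```

```text
[ 696.70837466 -144.69890906  109.60001135] [-0.03113377  0.04831425 -0.07105919]
side tip,lock crop px [array([326., 297.]), array([328., 345.])]
```

View pics/f1.png

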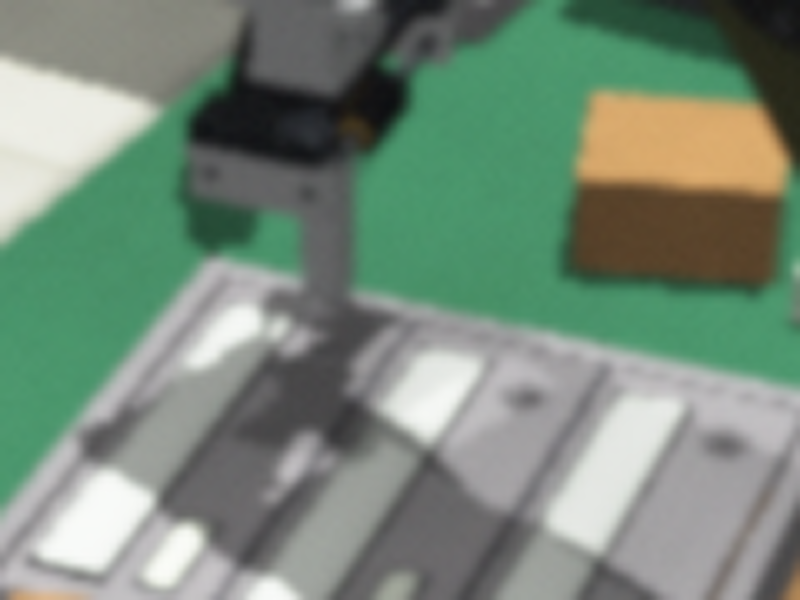

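The door is flush and the neighbouring locks, at (525,397) and (725,441), put this one at about (328,352), straight below the tips at (328,308). I'll go down to a 15 mm gap and hold.

>>> {"name": "servo_tool", "arguments": {"rows": [[0,0,0,0,-0.5,-5,1],[0,0,0,0,0,-5,1],[0,0,0,0,0,-4,1],[0,0,0,0,0,0,1],[0,0,0,0,0,0,1],[0,0,0,0,0,0,1],[0,0,0,0,0,0,1],[0,0,0,0,0,0,1],[0,0,0,0,0,0,1],[0,0,0,0,0,0,1],[0,0,0,0,0,0,1],[0,0,0,0,0,0,1]]}}

```text
clock: 9.2
eef_pos: [696.6, -146.0, 95.5]
eef_rot: [-3.142, 0.0, 0.148]
wrist_force: [0.2, 0.2, -0.4]
finger_gap: 0.5
finger_force: 0.0
```

>>> {"name": "servo_tool", "arguments": {"rows": [[0,0,0,0,0,0,1],[0,0,0,0,0,0,1],[0,0,0,0,0,0,1],[0,0,0,0,0,0,1],[0,0,0,0,0,0,1],[0,0,0,0,0,0,1],[0,0,0,0,0,0,1],[0,0,0,0,0,0,1],[0,0,0,0,0,0,1],[0,0,0,0,0,0,1],[0,0,0,0,0,0,1],[0,0,0,0,0,0,1],[0,0,0,0,0,0,1],[0,0,0,0,0,0,1],[0,0,0,0,0,0,1],[0,0,0,0,0,0,1]]}}

```text
clock: 11.2
eef_pos: [696.6, -146.0, 95.5]
eef_rot: [-3.142, 0.0, 0.148]
wrist_force: [-0.2, -1.3, -0.3]
finger_gap: 0.9
finger_force: 0.0
```

Run:
```python
from cell import manip
s=manip.read_state();print(s['clock'],s['eef_pos'],s['wrist_force'])
print(manip.sign_off())
```

```text
11.2 [ 696.64520397 -145.9699613    95.54147205] [-0.17524964 -1.25697558 -0.28599761]
the job is handed in; nothing more can be done
None
```

I pushed the far-right door shut against its stop, held the fingertips about 15 mm above its lock for about 3 s, and handed the job in still pointing there at 11.2 s; the verdict was not shown.

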